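# Unfold the crank handle and clamp the bushing

## Task

Clamp the steel bushing that stands between the jaws of the bench clamp: swing the folded handle on the hand wheel all the way up until it stands upright, then wind the wheel clockwise (seen from above) with it until the bushing is held firmly, with a clamping force of about 65 N, but not squeezed so hard that it is crushed. Do not wind while the handle is folded; let go with the handle standing up, and leave the other bushings and the bin of nuts alone.

Things in the scene. Friction and masses are not known exactly. Their poses are not given: they have to be found in the camera images.
- clamp: Low clamp fixed to the bench, base plate 300 x 110 x 10 mm. Origin on the bench under the wheel's vertical axis; x runs from the wheel to the fixed jaw. Grey housing (100 x 90 mm, 68 mm high) under the wheel; moving jaw face at x = 90 mm when wheel joint is 0, spring-backed pad of the fixed jaw at x = 170 mm; jaws 80 mm wide, 60 mm high. The bushing to clamp stands on the plate between them.
- wheel_center (a point): Point on the vertical axis of the steel hand wheel (140 mm diameter disc, 12 mm thick), at the height of its top face, 86 mm above the bench.
- crank_wheel (a joint): Wheel angle, rad, growing clockwise from above (closing), 0 to 11.5; jaw moves 4 mm/rad. Always drags with about 0.45 N m (8 N at the handle in motion, 3 to 6 N left when halted) and stays where left. Once the bushing is pinched, clamping force grows 55 to 75 N per rad; each 10 N of it adds 0.73 N at the handle: a 65 N clamp feels about 5 N heavier than winding free.
- fold_handle (a joint): Fold angle of the crank handle in rad: 0 = folded flat across the wheel, pointing from its pivot over the wheel's centre; 1.571 = upright, at its stop. Its hinge is level and square to the wheel's radius, stiff with about 0.2 N m of friction either way, and stays where it is left.
- handle_pivot (a point): Pivot of the folding handle, 55 mm from the wheel axis and 24 mm above the wheel's top face, between two small steel lugs (30 mm over both, rising 5 mm above the pivot).
- handle_end (a point): Free end of the handle on its centre line, 77 mm from the pivot. Its grip is a black round sleeve, 16 mm in diameter, 15 to 77 mm from the pivot, spinning freely about its own axis; folded, its centre line lies 24 mm above the wheel's top face. Pinched by fingers that keep their direction, it works out of them as it swings up and may need taking anew; upright, it can be wound without turning the fingers.
- jaw: Steel moving jaw, 25 mm thick, 80 mm wide. Origin in the plane of its clamping face, at bench height, on the clamp's centre line; x axis in the closing direction.
- jaw_face (a point): Middle of the moving jaw's clamping face, 40 mm above the bench.
- bushing_a: Thin-walled steel bushing, upright, 60 mm high, 40 to 60 mm in diameter, 0.45 kg. The three bushings differ in diameter; any of them may be the one in the clamp, the other two stand on a dark wooden board. Crushed by a clamping force above 100 N. Origin: centre of its underside, 10 mm above the bench.
- bushing_b: As bushing_a.
- bushing_c: As bushing_a.
- bin: Blue open plastic bin of nuts, 105 x 160 x 65 mm, loose. Origin: centre of its underside.

How it is judged (in metres and radians):
On the way, in this order (a step that is already met when the one before it is completed fails the run):
1. the handle is swung fully upright (value of joint fold_handle above 1.42 rad), for 0.2 s.
2. the bushing is pinched by the jaw with more than 35 N ((contact force between jaw and bushing_a above 35 N or contact force between jaw and bushing_b above 35 N or contact force between jaw and bushing_c above 35 N)), for 0.2 s.
At the end, for the whole second after the job is handed in: The bushing between the jaws is clamped with 35 to 100 N and upright (within 0.1 rad), the wheel at rest (under 0.1 rad/s), the handle still standing up (over 1.2 rad) and let go ((contact force between jaw and bushing_a above 35 N or contact force between jaw and bushing_b above 35 N or contact force between jaw and bushing_c above 35 N) and value of joint fold_handle above 1.2 rad and velocity of joint crank_wheel between -0.1 and 0.1 rad/s and angle between each of bushing_a, bushing_b, bushing_c's own z axis and vertical below 0.1 rad); the robot touches nothing.
It fails at once if the bushing is crushed: the jaw presses on it with more than 100 N (contact force between jaw and bushing_a above 100 N or contact force between jaw and bushing_b above 100 N or contact force between jaw and bushing_c above 100 N).
It fails at once if the clamp is wound (jaw moved over 5 mm) with the handle not up (under 1.0 rad) (distance of jaw_face from where it was at the start of the episode above 0.005 m and value of joint fold_handle below 1 rad).
It fails at once if a bushing is moved by more than 25 mm (more than clamping does) or tipped (distance of any of bushing_a, bushing_b, bushing_c from where it was at the start of the episode above 0.025 m or angle between any of bushing_a, bushing_b, bushing_c's own z axis and vertical above 0.4 rad).
It fails at once if the bin of nuts is shifted by more than 25 mm (distance of bin from where it was at the start of the episode above 0.025 m).
It also fails if it takes over 72 s, if anything falls off the work surface, if the arm or the gripper's body presses on something with over 40 N, if the wrist force passes 120 N, or if a joint passes its speed limit or range.

## Robot

A 6-joint arm with a two-finger parallel gripper is mounted at the origin on the work surface. World frame = base frame: x ahead of the robot, y to its left, z up, the work surface at z = 0. Lengths are in mm, angles in rad, forces in N, time in s.
With the tool pointing down it reaches from about 325 to 900 mm from the base axis. Payload 3.5 kg.
Tool frame: the origin (TCP) lies midway between the tips of the shut fingers; the grasp point (between the pads) lies 19 mm behind it (arm.tcp_to_grasp is the distance from the TCP to the grasp point, in mm); x points along the fingers, z is the direction in which the jaws open and shut, and the axes are right-handed (so a half turn about x gives the same grasp; the last joint's range is limited). The gripper opens to 85 mm and grips with 20 to 120 N. Pads are 22 mm wide; open, the fingers measure 114 mm over their backs; the gripper's body (76 mm by 85 mm) begins 54 mm behind the grasp point. The pads swing forward as they close: fully open they stand 13 mm farther back than shut.
Start: joints at [-1.406, 0.276, -0.026, 1.268, 0, 1.467], TCP at [165.369, -602.723, 203.113] pointing down, gripper open.
Joint ranges: [-3.12, 3.12], [-0.85, 1.88], [-1.08, 1.24], [-1.95, 2.15], [-1.57, 1.53], [-3.14, 3.14]. Speed limits (rad/s): [2.57, 2.57, 3.14, 3.14, 3.14, 3.14].

## Interface

Orientations are given as a 3x3 rotation matrix whose columns are the frame's x, y, z axes.
In Python, from rig import arm gives the robot as it stands. Calls block until the motion is done:
- arm.movep(position, orientation): joint-space move of the TCP to a pose.
- arm.move_linear(position, rot=None, max_speed=150, threshold=None): straight line of the TCP; rot=None keeps the orientation; max_speed is the mean speed in mm/s. With threshold (N) it stops when the force on the tool has changed by that much, and returns True; else False.
- arm.goto_joints(angles): joint-space move.
- arm.set_gripper(opening, newtons=None): finger opening in mm; newtons is the grip in N (None keeps the last); returns when the fingers have stopped.
- arm.pause(seconds).
- arm.solve_ik(position, orientation): joint angles nearest the present ones, or None.
- arm.snapshot(name): name is "side" or "top"; returns a dict with "color" (480x640x3 uint8, red, green, blue), "K" (3x3 intrinsics, pixels), "R" (3x3) and "t" (3): a world point X has camera coordinates R X + t. Camera axes: x right, y down, z forward; pixel columns grow to the right and rows downward; lengths in mm; the calibration is good to about 2 mm. A picture is of the moment at which its call begins. There is no depth.
A pose or a line that the arm cannot do raises arm.MotionError and nothing moves.
- arm.close_job(): hands the job in, once; it reports no verdict.
Readings, each from a call of its own:
- arm.read_time_s(): time.
- arm.read_joint_pos(): joint angles.
- arm.read_qd(): joint speeds.
- arm.read_effort(): joint torques, N m.
- arm.read_eef_pos(): TCP position.
- arm.read_tcp_rot(): TCP orientation.
- arm.read_wrist_force(): force on the tool from outside, world axes, zero at the start.
- arm.read_torque(): the same for the moment, N m.
- arm.read_finger_gap(): finger opening in mm.
Only numpy, scipy, OpenCV 4.12 (cv2) and the standard library are available. Lean on these libraries where they do the work, as an engineer would, in place of code of your own. Each camera call takes 0.05 s, during which the arm holds its last target.

## Working session

There is one attempt and no reset: what is moved stays moved. The work goes in short steps, each a Python script; the robot and the scene stay as the last script left them, time stands still between calls to the robot, and variables do not carry over. Pictures are saved under pics/ and viewed, and the job is handed in when it is done.

```bash
ls; mkdir -p pics; python3 - <<'E'
from rig import arm
import cv2
for n in("side","top"):
    s=arm.snapshot(n); cv2.imwrite(f"pics/{n}0.png",s["color"][:,:,::-1]); print(n,s["K"].round(1).tolist(),s["R"].round(3).tolist(),s["t"].round(1).tolist())
print(arm.read_time_s(),arm.read_tcp_rot().round(2),arm.tcp_to_grasp)
E
```

```text
pics
side [[493.2, 0.0, 313.1], [0.0, 493.2, 241.3], [0.0, 0.0, 1.0]] [[-0.967, -0.254, -0.025], [-0.112, 0.51, -0.853], [0.229, -0.822, -0.522]] [507.4, 157.1, 933.6]
top [[441.5, 0.0, 316.9], [0.0, 441.5, 236.2], [0.0, 0.0, 1.0]] [[0.014, -1.0, 0.007], [-0.996, -0.015, -0.092], [0.092, -0.006, -0.996]] [-35.0, 503.1, 922.1]
0.1 [[-0.    0.96  0.26]
 [ 0.    0.26 -0.96]
 [-1.    0.   -0.  ]] 18.700000000000003
```

View pics/side0.png

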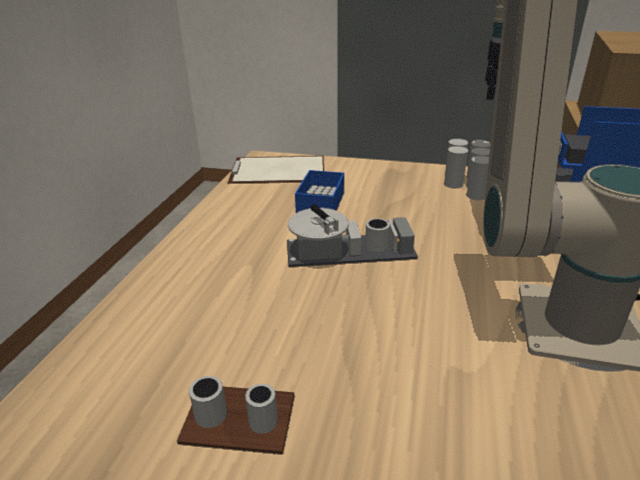

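View pics/top0.png

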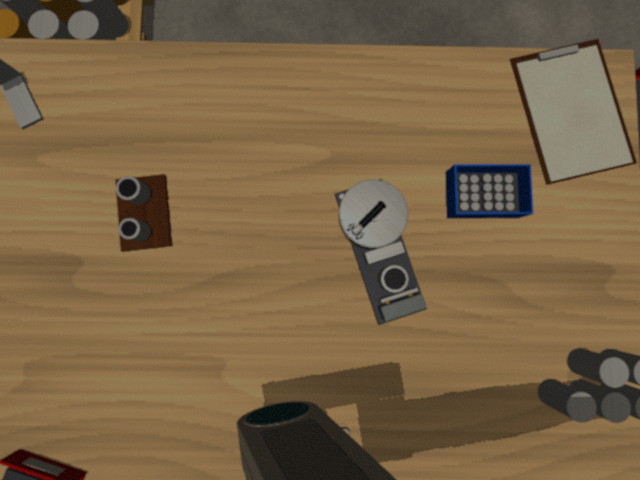

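The top view shows the wheel at about (373,213), the folded handle running from (355,231) to (383,204), and the bushing at (394,278). The bin is to the right and the board to the left. I'll enlarge this area.

```bash
python3 - <<'E'
import cv2
a=cv2.imread("pics/top0.png")[170:335,320:440]; cv2.imwrite("pics/top0c.png",cv2.resize(a,None,fx=3.6,fy=3.6,interpolation=2) if 0 else cv2.resize(a[:90],None,fx=6,fy=6,interpolation=2))
b=cv2.imread("pics/side0.png")[195:275,275:425]; cv2.imwrite("pics/side0c.png",cv2.resize(b,None,fx=5,fy=5,interpolation=2))
E
```

```text
(no output)
```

View pics/top0c.png

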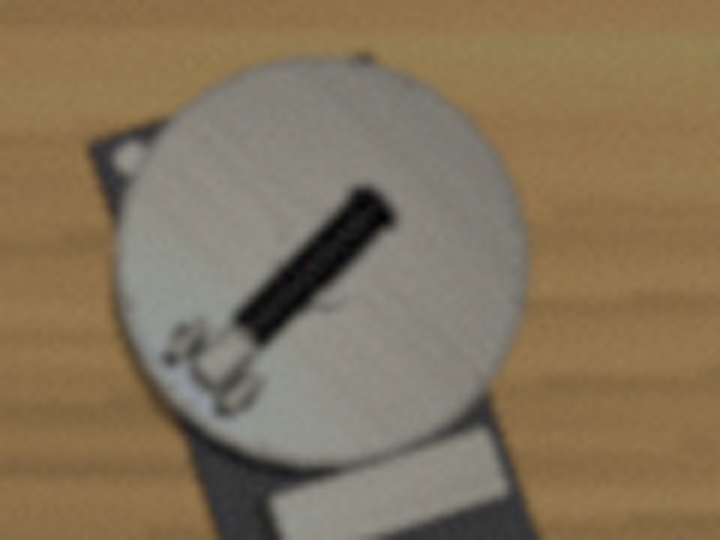

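View pics/side0c.png

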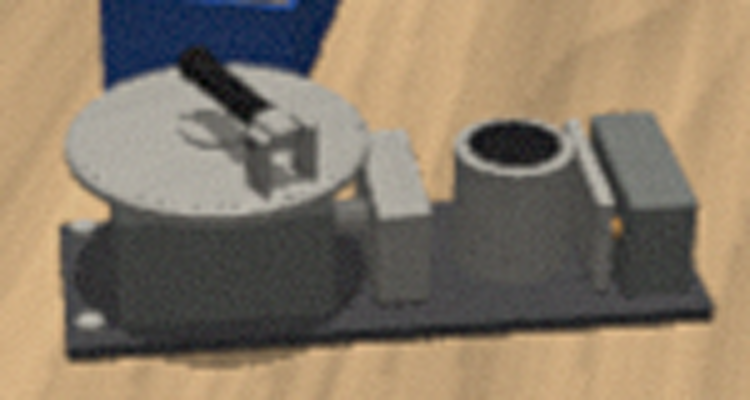

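```bash
cat > h.py <<'E'
import numpy as np, cv2
from rig import arm
def ray(s,u,v):
    d=s["R"].T@np.linalg.inv(s["K"])@np.array([u,v,1.]); c=-s["R"].T@s["t"]; return c,d
def onz(s,u,v,z):
    c,d=ray(s,u,v); return c+d*(z-c[2])/d[2]
def proj(s,X):
    p=s["K"]@(s["R"]@np.array(X)+s["t"]); return p[:2]/p[2]
def tri(a,ua,b,ub):
    A=[];B=[]
    for s,(u,v) in((a,ua),(b,ub)):
        P=s["K"]@np.c_[s["R"],s["t"]]
        for r in(u*P[2]-P[0],v*P[2]-P[1]): A.append(r[:3]/np.linalg.norm(r[:3]));B.append(-r[3]/np.linalg.norm(r[:3]))
    return np.linalg.lstsq(np.array(A),np.array(B),rcond=None)[0]
E
python3 - <<'E'
from h import *
np.set_printoptions(precision=1,suppress=True)
t=arm.snapshot("top");s=arm.snapshot("side")
w=onz(t,373.7,213.8,86);p=onz(t,355.3,231.3,113);e=onz(t,382.8,204.5,110)
print("top: wheel",w,"pivot",p,"end",e,np.linalg.norm(p-w),np.linalg.norm(e-p))
print("bush", onz(t,394,278,70))
print("side wheel",onz(s,318.4,223,86))
print("tri wheel",tri(t,(373.7,213.8),s,(318.4,223)))
print("tri end",tri(t,(382.8,204.5),s,(314,207.4)))
print("proj side", [proj(s,q) for q in(w,p,e)])
print(arm.read_eef_pos(),arm.read_wrist_force(),arm.read_time_s())
E
```

```text
top: wheel [ 544.7 -140.7   86. ] pivot [ 505.9 -101.4  113. ] end [ 559.9 -155.2  110. ] 61.435478444528194 76.25795940286409
bush [ 416.8 -184.2   70. ]
side wheel [ 543.2 -125.6   86. ]
tri wheel [ 546.8 -141.8   76.6]
tri end [ 560.4 -155.4  108.6]
proj side [array([319.4, 219.8]), array([332. , 219.3]), array([314.4, 206.9])]
[ 165.3 -602.2  202.4] [-0.2 -0.6 -0. ] 0.2
```

```bash
cat >> h.py <<'E'
np.set_printoptions(precision=2,suppress=True)
C=np.array([544.8,-140.5]); P=np.array([505.9,-101.5,110.]); d=np.array([.7071,-.7071,0]); H=np.array([.7071,.7071,0])
def Rdown(z): 
    x=np.array([0,0,-1.]); return np.c_[x,np.cross(z,x),z]
E
python3 - <<'E'
from h import *
g=P+60*d
for z in(H,-H): print(arm.solve_ik([*g[:2],180],Rdown(z)))
q=[arm.solve_ik([*g[:2],180],Rdown(z)) for z in (H,-H)]
k=min((i for i in(0,1) if q[i] is not None),key=lambda i:abs(q[i][5]))
R=Rdown((H,-H)[k]); print("k",k)
arm.set_gripper(50,40)
arm.movep([*g[:2],180],R)
arm.move_linear([*g[:2],130],max_speed=120)
print(arm.move_linear([*g[:2],95],max_speed=60,threshold=6), arm.read_eef_pos(),arm.read_wrist_force())
for n in("side","top"):
    s=arm.snapshot(n); im=s["color"][:,:,::-1]
    u,v=proj(s,[*g[:2],110]).astype(int); c=im[v-60:v+60,u-75:u+75]; cv2.imwrite(f"pics/{n}1.png",cv2.resize(c,None,fx=5,fy=5,interpolation=2))
print(arm.read_time_s())
E
```

```text
[-0.37  0.19 -0.19  1.19  0.    0.41]
[-0.37  0.19 -0.19  1.19  0.   -2.73]
k 0
False [ 548.36 -143.92   94.9 ] [-0.05  0.18 -0.37]
4.1833
```

View pics/side1.png

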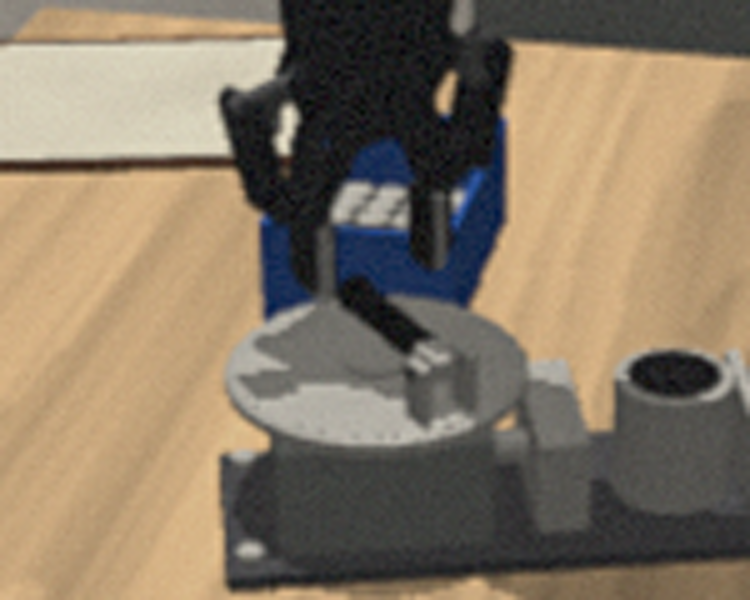

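View pics/top1.png

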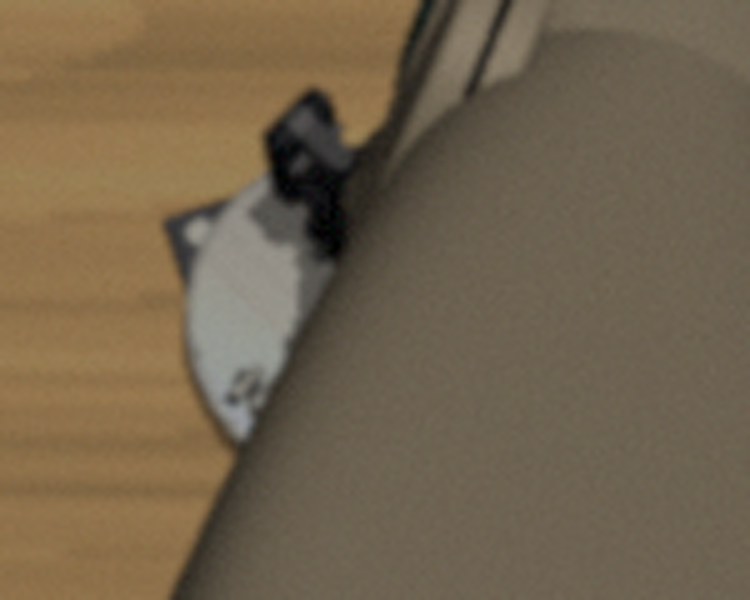

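The fingers straddle the handle: tips at about (325,270) and (430,255) in the side crop, handle between them. Next I'll close and swing.

```bash
python3 - <<'E'
from h import *
arm.set_gripper(10,40)
print("gap",arm.read_finger_gap(),"F",arm.read_wrist_force(),arm.read_eef_pos())
p0=arm.read_eef_pos(); off=p0-(P+60*d)   # tcp rel to handle contact
for a in np.radians([8,16,24,32,40,48,56]):
    t=P+60*(d*np.cos(a)+np.array([0,0,np.sin(a)]))+off
    hit=arm.move_linear(t,max_speed=60,threshold=30)
    print(round(np.degrees(a)),hit,arm.read_wrist_force(),arm.read_finger_gap())
    if hit: break
s=arm.snapshot("side"); im=s["color"][:,:,::-1]; c=im[150:270,245:395]; cv2.imwrite("pics/side2.png",cv2.resize(c,None,fx=5,fy=5,interpolation=2))
print(arm.read_time_s())
E
```

```text
gap 10.010105632254165 F [-0.33  0.77 -0.27] [ 548.35 -143.94   95.06]
8 False [ 0.97 -0.72  0.52] 9.912427619517434
16 False [0.23 0.23 0.01] 10.070455938363146
24 False [-1.49  0.16  0.27] 10.163826092572192
32 False [ 0.31 -0.6  -0.82] 9.734458974204053
40 False [-0.36 -0.96  1.  ] 10.182362859744085
48 False [ 0.25  0.45 -0.02] 10.006435962563701
56 False [-0.43  0.48 -0.72] 9.951082398742633
6.7417
```

View pics/side2.png

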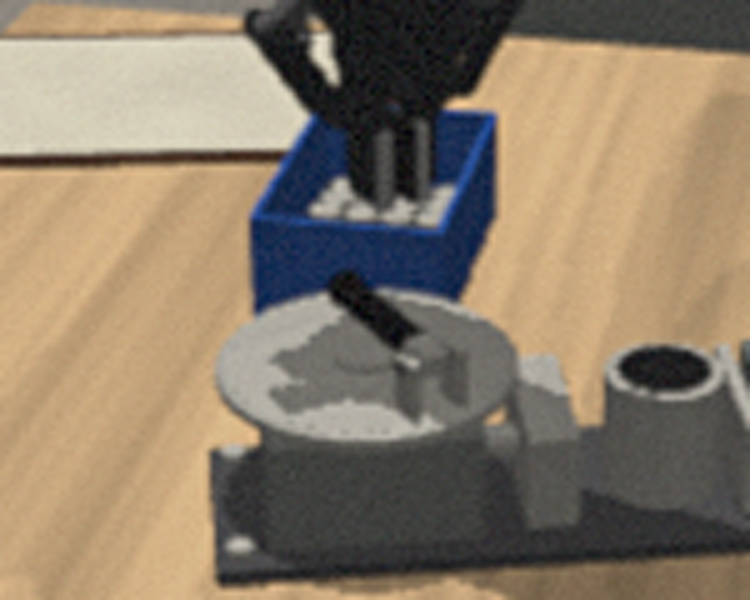

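```bash
python3 - <<'E'
from h import *
s=arm.snapshot("side");t=arm.snapshot("top");e=arm.read_eef_pos();print(e,proj(s,e),proj(s,e+[0,0,10]),proj(t,e),arm.read_joint_pos())
print(arm.read_tcp_rot())
for q in (P,P+77*d,[*C,86]): print(proj(s,q),proj(t,q))
E
```

```text
[ 529.67 -125.24  144.79] [323.85 200.35] [323.79 196.25] [369.69 217.15] [-0.35  0.17 -0.28  1.11 -0.    0.43]
[[ 0.   -0.71  0.71]
 [-0.    0.71  0.71]
 [-1.   -0.    0.  ]]
[332.08 220.47] [355.22 231.48]
[314.23 206.77] [383.17 204.26]
[319.34 219.8 ] [373.62 213.74]
```

```bash
python3 - <<'E'
from h import *
s=arm.snapshot("side"); e=arm.read_eef_pos(); im=s["color"][:,:,::-1].copy(); 
x0,y0=275,150
c=cv2.resize(im[y0:y0+80,x0:x0+100],None,fx=7,fy=7,interpolation=2)
for q,col in((e,(0,0,255)),(e+[0,0,19],(0,255,0)),(P,(255,255,0)),(P+77*d,(255,0,255))):
    u=((proj(s,q)+.5-[x0,y0])*7).astype(int); cv2.circle(c,tuple(int(i) for i in u),4,col,-1)
cv2.imwrite("pics/side3.png",c); print(arm.read_finger_gap())
E
```

```text
9.849316970201517
```

View pics/side3.png

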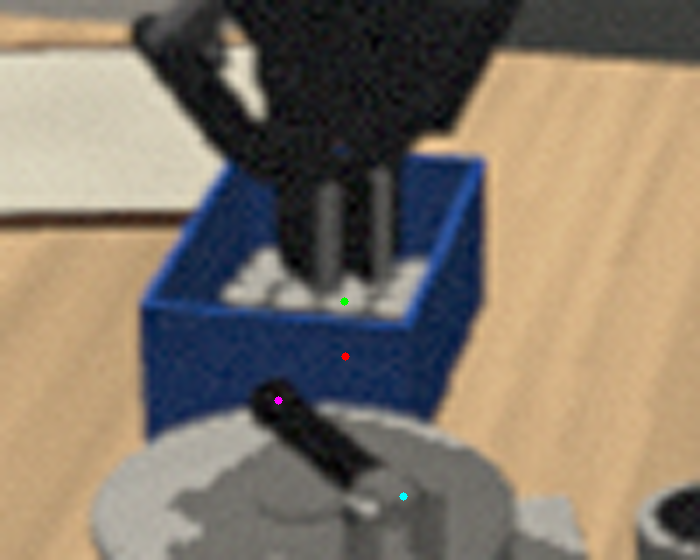

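```bash
python3 - <<'E'
from h import *
s=arm.snapshot("side")
for z in(203,216,227,240): print(z,proj(s,[165.4,-602.7,z]))
im=cv2.imread("pics/side0.png")[20:120,440:540]; cv2.imwrite("pics/s4.png",cv2.resize(im,None,fx=6,fy=6,interpolation=2))
t=arm.snapshot("top");cv2.imwrite("pics/t4.png",cv2.resize(t["color"][140:300,300:460,::-1],None,fx=3.7,fy=3.7,interpolation=2))
E
```

```text
203 [492.73 117.35]
216 [493.51 112.69]
227 [494.18 108.71]
240 [494.98 103.97]
```

View pics/s4.png

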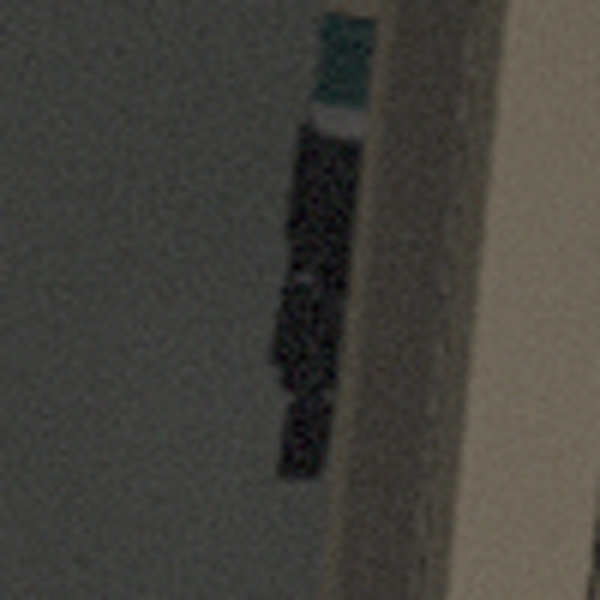

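View pics/t4.png

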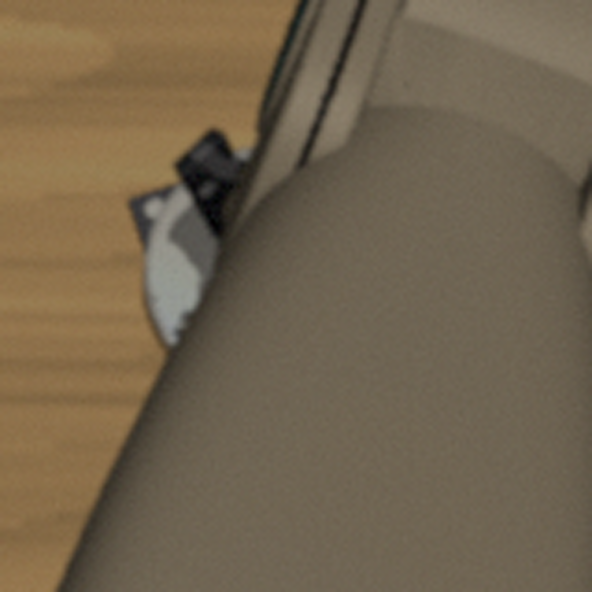

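The marked TCP (red) sits about 9 px below the visible fingertips, roughly 22 mm, and the handle was missed from above. So the real tips are either higher or farther off than read. I'll check with a light touch on the bare bench.

```bash
python3 - <<'E'
from h import *
R=Rdown(H)
arm.set_gripper(0)
arm.movep([529,-125,185],R); arm.movep([520,60,60],R)
print(arm.read_eef_pos(),arm.read_wrist_force())
s=arm.snapshot("side");cv2.imwrite("pics/s5.png",s["color"][:,:,::-1]);e=arm.read_eef_pos();print(e,proj(s,e))
t=arm.snapshot("top");cv2.imwrite("pics/t5.png",t["color"][:,:,::-1]);print(proj(t,e))
try:
    print(arm.move_linear([520,60,-6],max_speed=50,threshold=5))
except Exception as x: print(x); print(arm.move_linear([520,60,1],max_speed=50,threshold=5))
print(arm.read_eef_pos(),arm.read_wrist_force(),arm.read_time_s())
s=arm.snapshot("side");cv2.imwrite("pics/s6.png",s["color"][:,:,::-1]);e=arm.read_eef_pos();print(e,proj(s,e))
E
```

```text
[520.75  59.41  60.33] [ 0.03 -0.68  1.15]
[521.51  59.04  60.94] [306.36 280.09]
[275.12 225.21]
False
[520.42  59.99  -5.62] [-0.36  0.04  0.51] 9.9917
[520.45  60.01  -5.58] [307.77 306.9 ]
```

View pics/s5.png

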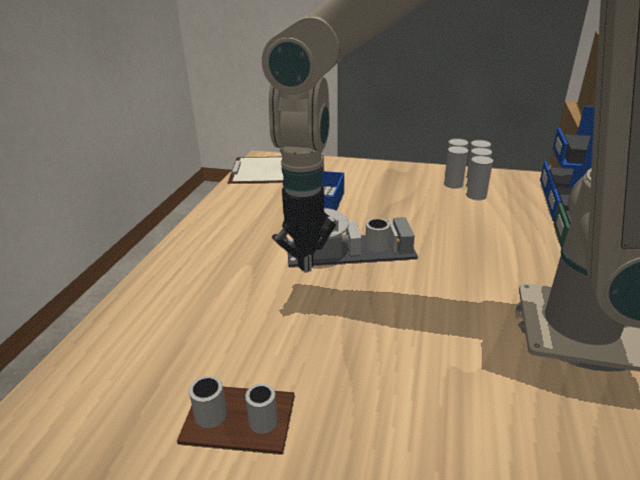

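View pics/t5.png

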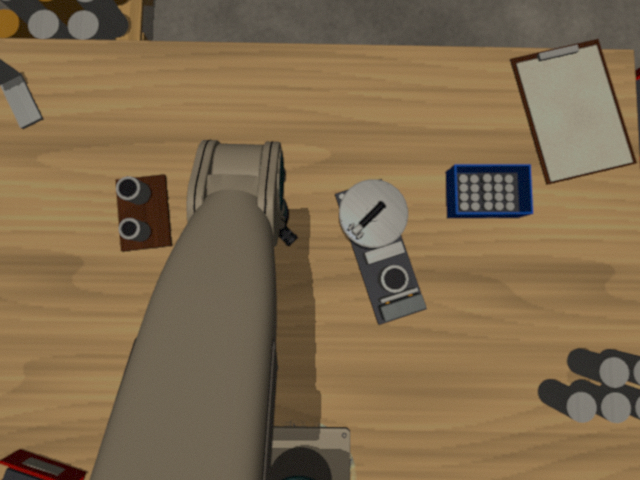

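View pics/s6.png

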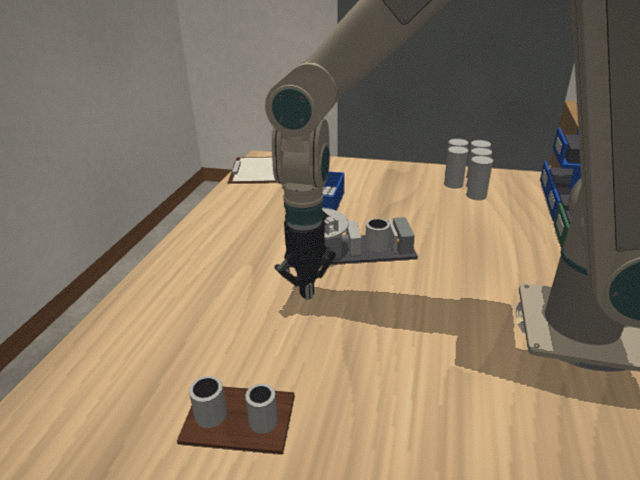

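The tip in side6 is at (306,298), against a predicted (308,307). It's still off the bench at a reported z of -5.6, so the reported TCP lies about 20 mm beyond the real tips. I'll carry on down to measure it.

```bash
python3 - <<'E'
from h import *
try: print(arm.move_linear([520.4,60,-40],max_speed=40,threshold=4))
except Exception as x: print(x); print(arm.move_linear([520.4,60,-20],max_speed=40,threshold=4))
e=arm.read_eef_pos();print(e,arm.read_wrist_force(),arm.read_time_s())
s=arm.snapshot("side");c=s["color"][:,:,::-1];cv2.imwrite("pics/s7.png",cv2.resize(c[250:350,255:365],None,fx=6,fy=6,interpolation=2));print(proj(s,e),proj(s,[520.4,60,0]))
E
```

```text
True
[520.2   59.95 -28.16] [-0.33 -0.24  7.17] 10.6333
[308.22 315.47] [307.71 304.75]
```

View pics/s7.png

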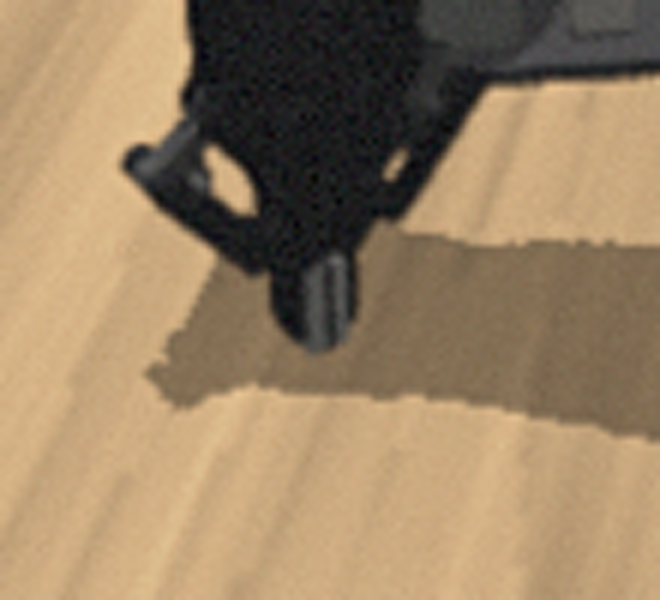

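The real contact came at a reported z of about -27, and the tip pixel (308,308) agrees in x. I'll use z_tip = z_reported + 27 and keep x and y as they are.

```bash
cat >> h.py <<'E'
DZ=np.array([0,0,27.])
def shot(n,name,x0,y0,w,h,f):
    s=arm.snapshot(n); cv2.imwrite(f"pics/{name}.png",cv2.resize(s["color"][y0:y0+h,x0:x0+w,::-1],None,fx=f,fy=f,interpolation=2)); return s
E
python3 - <<'E'
from h import *
R=Rdown(H); g=P+58*d
arm.move_linear([520.4,60,110],max_speed=250)
arm.set_gripper(45,40)
arm.movep([*g[:2],125],R)
print(arm.move_linear([*g[:2],96-27],max_speed=50,threshold=6),arm.read_eef_pos(),arm.read_wrist_force())
shot("side","s8",245,150,150,120,5)
arm.set_gripper(6,40)
print(arm.read_finger_gap(),arm.read_eef_pos(),arm.read_wrist_force(),arm.read_time_s())
shot("side","s9",245,150,150,120,5)
E
```

```text
False [ 547.31 -142.7    69.42] [ 0.38  0.37 -0.37]
14.335496755058765 [ 547.99 -141.93   69.44] [2.25 3.1  1.27] 14.4
```

View pics/s9.png

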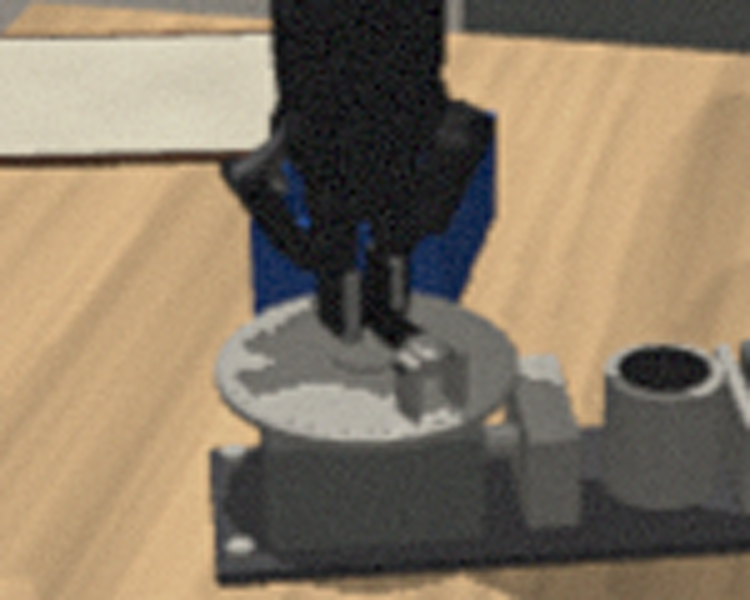

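Gap is 14.3 mm with the sleeve between the pads, so it's gripped. Now the swing.

```bash
sed -i 's/^def Rdown/P=P+1.2*H; C=C+1.2*H[:2]\ndef Rdown/' h.py; python3 - <<'E'
from h import *
r=58.; off=np.array([0,0,69.4-110])
for a in np.radians(np.arange(8,81,8)):
    t=P+r*(d*np.cos(a)+np.array([0,0,np.sin(a)]))+off
    hit=arm.move_linear(t,max_speed=70,threshold=25)
    print(round(np.degrees(a)),hit,arm.read_wrist_force(),round(arm.read_finger_gap(),1))
    if hit: break
shot("side","s10",245,130,150,120,5); print(arm.read_time_s())
E
```

```text
8 False [ 1.7   2.8  -2.57] 14.6
16 False [ 0.14  5.05 -3.89] 14.8
24 False [-0.34  6.6  -4.95] 14.5
32 False [-0.92  6.39 -6.52] 14.6
40 False [ 0.91  6.35 -7.87] 14.5
48 False [ 0.11  5.63 -8.73] 14.3
56 False [-0.62  5.9  -9.02] 14.1
64 False [-0.26  3.93 -9.59] 14.0
72 False [ 1.3   3.47 -9.6 ] 13.7
80 False [ 0.11  0.39 -8.87] 13.2
17.175
```

View pics/s10.png

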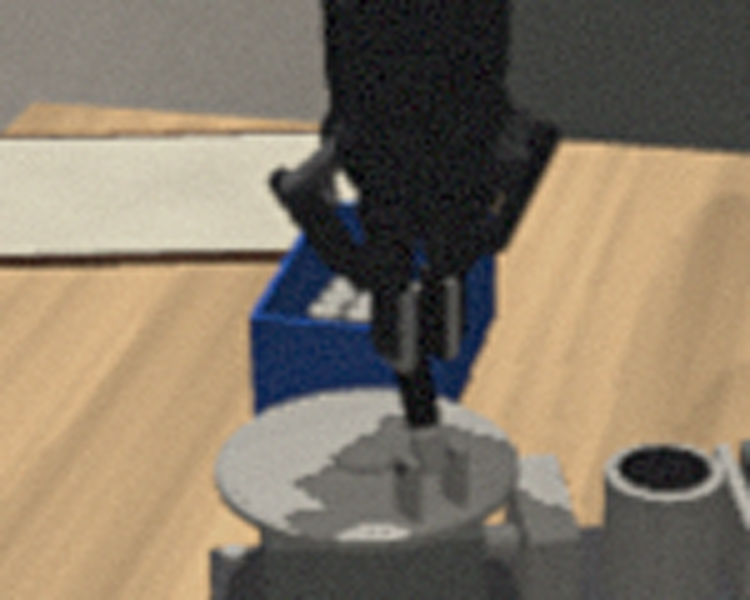

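The handle is nearly upright and still pinched, between (400,370) and (430,420) in the crop. I'll push it on to the stop.

```bash
python3 - <<'E'
from h import *
r=58.; off=np.array([0,0,69.4-110])
for a in np.radians([86,92,97]):
    t=P+r*(d*np.cos(a)+np.array([0,0,np.sin(a)]))+off
    hit=arm.move_linear(t,max_speed=50,threshold=15)
    print(round(np.degrees(a)),hit,arm.read_wrist_force(),round(arm.read_finger_gap(),1),arm.read_eef_pos())
    if hit: break
arm.pause(.3); print(arm.read_wrist_force())
arm.set_gripper(32); print(arm.read_wrist_force(),arm.read_eef_pos())
e=arm.read_eef_pos()
shot("side","s11",245,130,150,120,5); print(arm.read_time_s())
E
```

```text
86 False [ 2.7  -2.13 -8.52] 11.7 [ 510.51 -104.3   128.06]
92 False [-2.08  1.96 -0.3 ] 5.9 [504.84 -98.45 128.41]
97 False [ 0.38 -0.49 -0.8 ] 6.4 [502.31 -95.71 127.71]
[ 0.48 -0.05 -0.01]
[ 0.96  0.62 -0.46] [501.74 -95.65 126.93]
18.6917
```

View pics/s11.png

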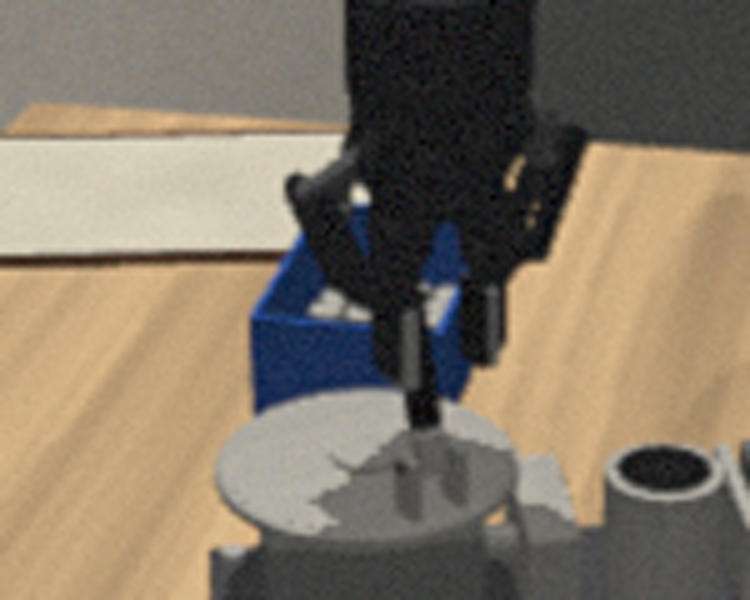

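The sleeve slipped out past about 86°. The handle stands between the open fingers' line, at (425,400) in the crop. I'll retake it lower and push.

```bash
python3 - <<'E'
from h import *
q=P+5*d
print(arm.move_linear([*q[:2],127.5],max_speed=60,threshold=8))
print(arm.move_linear([*q[:2],112],max_speed=60,threshold=8),arm.read_wrist_force())
arm.set_gripper(6,60); print(arm.read_finger_gap(),arm.read_wrist_force(),arm.read_eef_pos())
for k in np.arange(3,-7,-1.5):
    q=P+k*d
    arm.move_linear([*q[:2],112],max_speed=25)
    f=arm.read_wrist_force(); print(k,f,f@d,round(arm.read_finger_gap(),1),arm.read_eef_pos())
    if f@d>9: break
shot("side","s12",245,130,150,120,5); print(arm.read_time_s())
E
```

```text
False
False [-0.51  0.01  0.64]
13.968680863377278 [-1.58 -0.53  0.27] [ 510.16 -104.28  112.21]
3.0 [ 2.07 -6.   -2.53] 5.710928612340051 14.2 [ 509.92 -104.02  112.33]
1.5 [ 3.65 -7.22 -4.17] 7.683695961119132 13.7 [ 509.68 -103.76  112.46]
0.0 [ 5.59 -8.13 -4.82] 9.701049597399416 13.7 [ 509.46 -103.54  112.56]
20.55
```

View pics/s12.png

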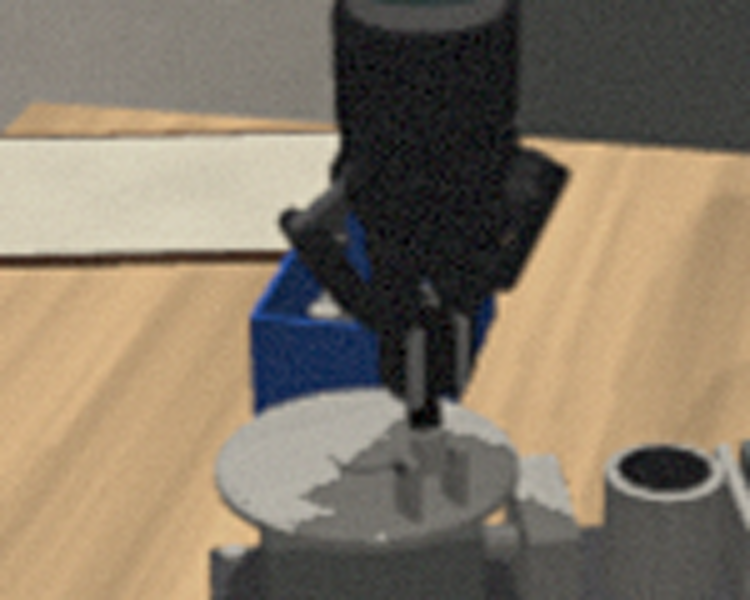

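At 9.7 N outward the handle doesn't move, well above the hinge friction of about 4 N, so it's at its stop. Before winding I'll estimate the bushing diameter from the first top picture.

```bash
python3 - <<'E'
import cv2
a=cv2.imread("pics/top0.png")[235:330,345:435]; cv2.imwrite("pics/t13.png",cv2.resize(a,None,fx=6,fy=6,interpolation=2))
E
```

```text
(no output)
```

View pics/t13.png

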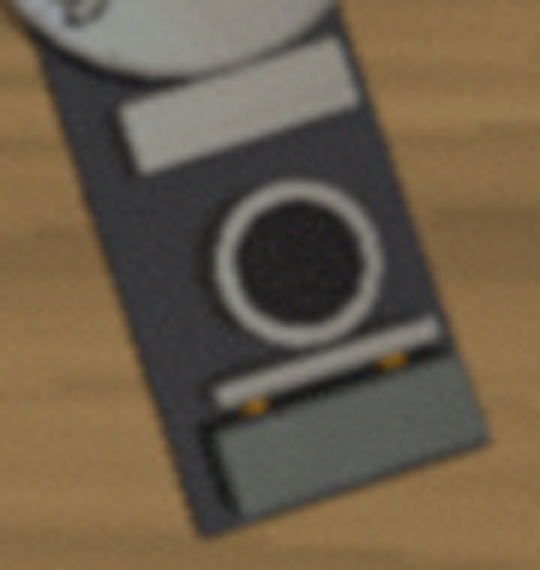

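The bushing's outer diameter is about 172/6 = 28.7 px, or 57 mm, so I expect the pinch near 5.5–6.2 rad. I'll wind freely to 4.5 rad first and log the force.

```bash
cat >> h.py <<'E'
CE=np.array([548.6,-142.7]); ZW=112.
def tgt(th,r=57.): a=np.radians(135)-th; return np.array([CE[0]+r*np.cos(a),CE[1]+r*np.sin(a),ZW])
def state(cmd):
    e=arm.read_eef_pos(); f=arm.read_wrist_force(); v=e[:2]-CE; a=np.arctan2(v[1],v[0]); 
    th=np.radians(135)-a; th+=2*np.pi*round((cmd-th)/(2*np.pi))
    u=v/np.linalg.norm(v); tan=np.array([u[1],-u[0]])  # clockwise
    return th,-(f[:2]@tan),f[:2]@u,f[2],np.linalg.norm(v)
E
python3 - <<'E'
from h import *
for i,th in enumerate(np.arange(.2,4.51,.215)):
    arm.move_linear(tgt(th),max_speed=70)
    x=np.array(state(th)); 
    print(round(th,2),x)
    if abs(x[1])>16 or abs(x[2])>16: break
print(arm.read_finger_gap(),arm.read_time_s())
shot("side","s14",245,130,150,120,5)
E
```

```text
0.2 [ 0.16  9.14 -5.59  1.54 55.2 ]
0.42 [ 0.35 14.25 -5.67  5.64 55.49]
0.63 [ 0.55 15.52 -2.25  8.7  56.89]
0.84 [ 0.78  8.33  5.97  5.73 60.95]
1.06 [ 1.01  4.97  4.02  1.84 59.94]
1.28 [ 1.21  5.42  1.2   1.22 58.23]
1.49 [ 1.42  6.08 -3.37  3.26 55.59]
1.7 [ 1.62  6.82 -8.87  5.56 52.69]
1.92 [  1.83   9.13 -14.78   9.88  49.91]
2.14 [  2.04   9.01 -18.54  14.09  47.33]
13.175611315520364 23.7917
```

View pics/s14.png

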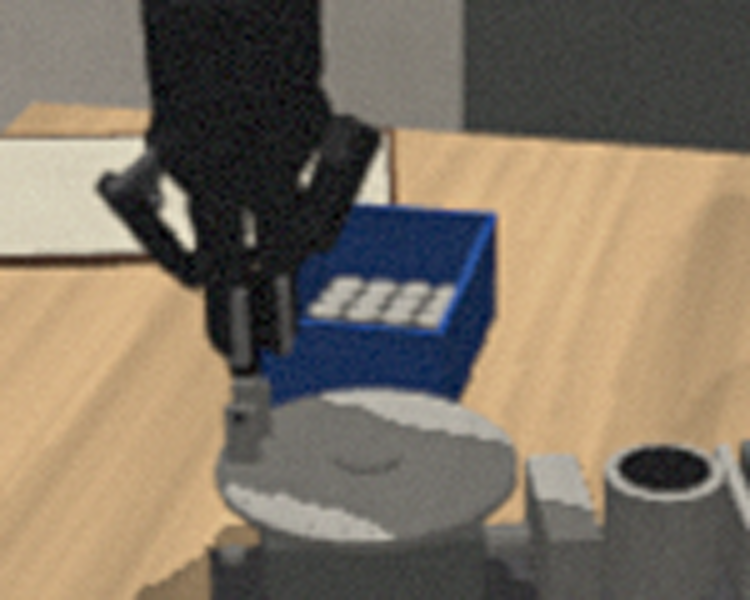

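The wheel turns with the handle upright, but the sleeve shifted in the pads around 0.7 rad, so my circle centre no longer fits. I'll refit it from the tool track with R = 55 mm.

```bash
python3 - <<'E'
from h import *
from scipy.optimize import least_squares
D=np.array([[1.01,59.94],[1.21,58.23],[1.42,55.59],[1.62,52.69],[1.83,49.91],[2.04,47.33]])
a=np.radians(135)-D[:,0]; X=CE+np.c_[np.cos(a),np.sin(a)]*D[:,1:]
for lo in(0,1,2):
  r=least_squares(lambda c:np.linalg.norm(X[lo:]-c,axis=1)-55,CE); print(r.x,r.fun)
c=r.x; v=X-c; print(np.radians(135)-np.arctan2(v[:,1],v[:,0]))
print(X[-1],arm.read_eef_pos(),arm.read_wrist_force())
s=arm.snapshot("side")
for th in (1.8,2.0,2.2,2.4,2.6): 
  b=np.radians(135)-th; q=np.array([C[0]+55*np.cos(b),C[1]+55*np.sin(b),110]); print(th,(proj(s,q)-[245,130])*5)
print("tip at", (proj(s,arm.read_eef_pos()+DZ)-[245,130])*5)
E
```

```text
[ 539.22 -133.72] [-0.58  0.28  0.43  0.15 -0.06 -0.34]
[ 538.9  -132.91] [-0.16  0.16  0.05  0.02 -0.1 ]
[ 538.78 -132.52] [ 0.01 -0.02  0.03 -0.01]
[1.23 1.45 1.68 1.88 2.08 2.27]
[ 593.58 -127.98] [ 593.56 -128.    110.98] [-20.96   2.06  14.12]
1.8 [251.32 422.83]
2.0 [247.24 411.58]
2.2 [248.04 400.2 ]
2.4 [253.57 389.12]
2.6 [263.49 378.76]
tip at [257.02 349.32]
```

The refit puts the tool centre about 10 mm off along the pads' width, so the sleeve is near the pad edge. I'll regrip it centred at about (600.4,-135.0) with a higher grip force.

```bash
python3 - <<'E'
from h import *
arm.set_gripper(30,110)
print(arm.read_eef_pos(),arm.read_wrist_force())
print(arm.move_linear([600.4,-135.0,112],max_speed=60,threshold=8),arm.read_wrist_force())
shot("side","s15",245,130,150,120,5)
arm.set_gripper(6,110)
print(arm.read_finger_gap(),arm.read_eef_pos(),arm.read_wrist_force(),arm.read_time_s())
shot("side","s16",245,130,150,120,5)
E
```

```text
[ 604.85 -129.87  112.23] [1.13 0.54 0.15]
False [-0.8   0.4  -0.49]
13.47602853221559 [ 600.51 -135.09  112.29] [0.18 0.03 1.32] 24.7917
```

View pics/s15.png

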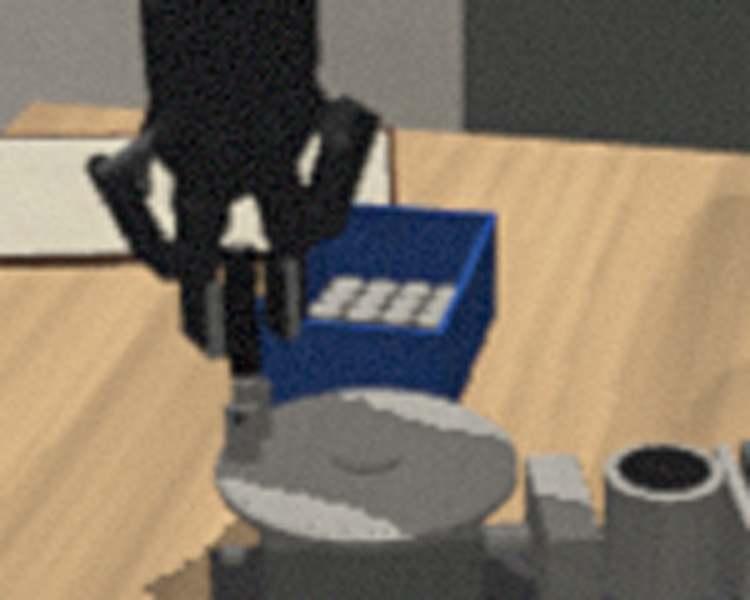

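View pics/s16.png

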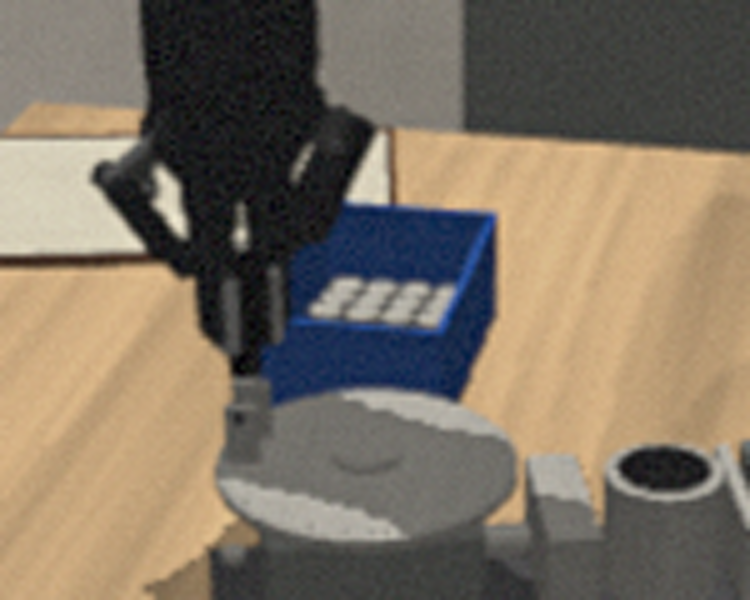

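The handle stands upright, running from (245,380) to (238,250) in the crop, and sits centred in the pads. I'll continue winding.

```bash
cat >> h.py <<'E'
CE=C.copy()
def wind(a,b,n,r=56.,lim=18,sp=70):
    L=[]
    for th in np.linspace(a,b,n+1)[1:]:
        arm.move_linear(tgt(th,r),max_speed=sp)
        x=np.array(state(th)); L.append(x); print(round(th,3),x)
        if abs(x[1])>lim or abs(x[2])>lim: print("LIM");break
    return L
E
python3 - <<'E'
from h import *
print(np.array(state(2.267)))
L=wind(2.267,3.5,6); print(arm.read_finger_gap(),arm.read_time_s())
E
```

```text
[ 2.27  0.66 -1.14  1.86 55.04]
2.472 [ 2.44  4.95 -3.22  5.27 54.92]
2.678 [ 2.64  4.53 -3.34  3.93 54.78]
2.883 [ 2.85  5.19 -3.92  3.87 54.64]
3.089 [ 3.05  5.29 -4.55  3.16 54.55]
3.294 [ 3.26  4.99 -5.04  2.21 54.43]
3.5 [ 3.46  4.55 -4.96  1.68 54.37]
13.637683983855094 26.7333
```

```bash
python3 - <<'E'
from h import *
L=wind(3.5,5.0,7); print(arm.read_finger_gap(),arm.read_time_s())
shot("side","s17",245,150,180,110,4.4)
E
```

```text
3.714 [ 3.67  5.01 -4.76  1.4  54.35]
3.929 [ 3.89  4.55 -4.58 -0.3  54.38]
4.143 [ 4.1   4.85 -3.94 -1.89 54.4 ]
4.357 [ 4.31  5.48 -3.58 -3.37 54.45]
4.571 [ 4.53  4.77 -3.55 -4.24 54.51]
4.786 [ 4.74  4.57 -2.73 -2.51 54.63]
5.0 [ 4.95  5.8  -1.4  -4.12 54.76]
13.429893974482871 29.0083
```

View pics/s17.png

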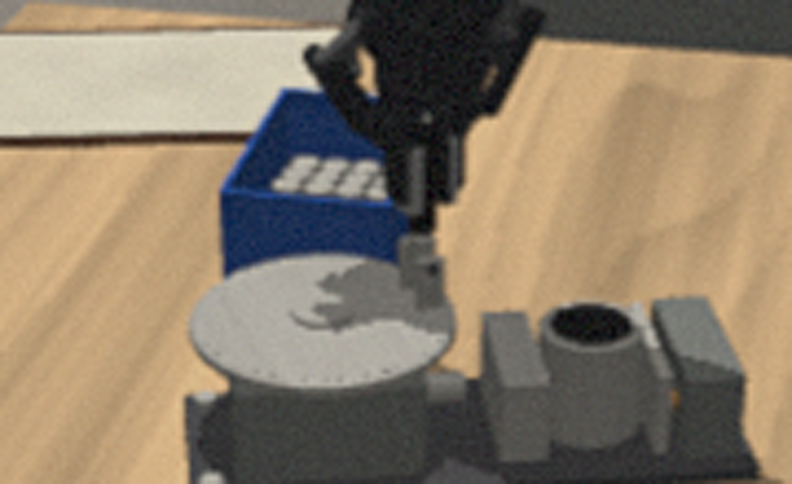

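The jaw (at 535,350) is almost at the bushing. From here I'll use finer steps.

```bash
python3 - <<'E'
from h import *
L=wind(5.0,5.9,8,lim=9.5,sp=50); print(arm.read_finger_gap(),arm.read_time_s())
shot("side","s18",245,150,180,110,4.4)
E
```

```text
5.112 [ 5.05  6.02 -2.03 -3.96 54.82]
5.225 [ 5.16  7.3  -1.12 -3.67 54.86]
5.338 [ 5.27  8.11 -1.5  -3.01 54.94]
5.45 [ 5.38  9.02  0.3  -3.2  55.05]
5.562 [ 5.49  8.96  0.62 -1.69 55.11]
5.675 [ 5.6   9.16  1.11 -0.94 55.21]
5.788 [ 5.71  9.84 -0.13 -0.32 55.28]
LIM
13.724424689408107 30.9833
```

View pics/s18.png

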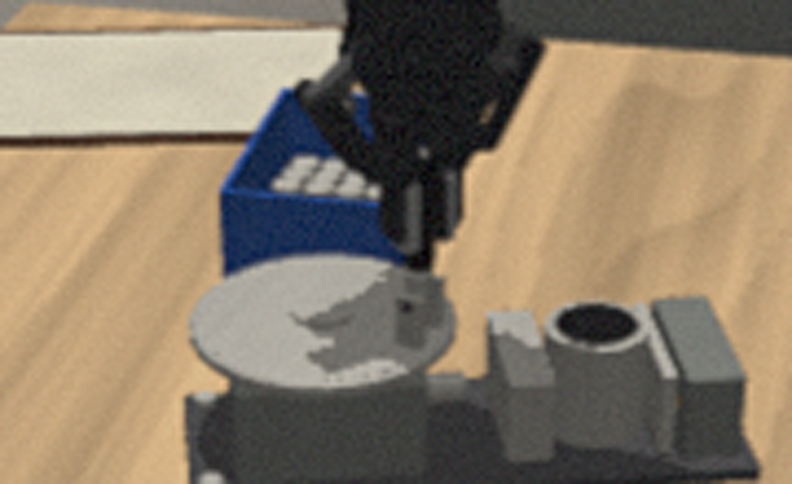

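The tangential force has gone from about 5 N to 9.8 N since roughly 4.95 rad, which suggests around 50–65 N of clamping. I'll average the noise out, take one small step and check.

```bash
python3 - <<'E'
from h import *
def avg(th,n=12):
    X=[]
    for i in range(n): arm.pause(.03); X.append(state(th))
    X=np.array(X); print(th,X.mean(0),X[:,1].std())
avg(5.788)
arm.move_linear(tgt(5.88),max_speed=50); avg(5.88)
print(arm.read_time_s())
E
```

```text
5.788 [ 5.71 10.21  0.49  0.07 55.29] 0.5516519007353109
5.88 [ 5.8  10.56 -2.05 -1.22 55.36] 0.5157048654399589
32.0917
```

The two estimates of clamping force are about 77 N (force) and 55 N (angle past the pinch), both bracketing 65 N and well inside 35–100 N. Now I'll unload the arm, let go and lift off.

```bash
python3 - <<'E'
from h import *
arm.move_linear(tgt(5.80,55.3),max_speed=20)
print(np.array(state(5.8)))
arm.set_gripper(40)
e=arm.read_eef_pos(); print(e,arm.read_wrist_force())
print(arm.move_linear([e[0],e[1],200],max_speed=100,threshold=8))
q=[480,60,260]
arm.movep(q,Rdown(H)); arm.pause(.3)
print(arm.read_wrist_force(),arm.read_time_s())
shot("side","s19",265,170,160,105,5)
shot("top","t19",330,165,110,165,3.6)
E
```

```text
[ 5.8   1.6   1.78  2.89 55.3 ]
[ 492.88 -123.02  111.82] [0.35 0.43 0.34]
False
[ 0.28  0.61 -0.58] 34.9833
```

View pics/s19.png

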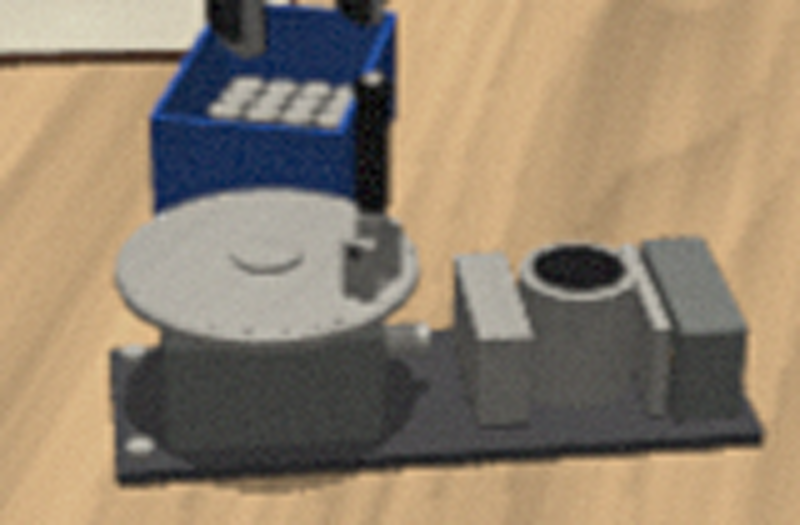

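View pics/t19.png

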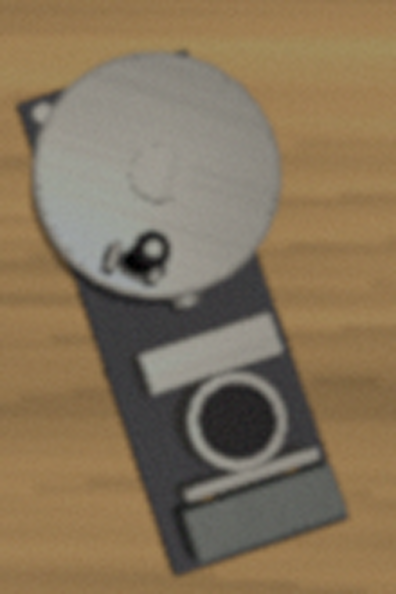

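The handle stands upright, the bushing sits between the jaw and the pad, and the robot is clear. As a last check I'll measure the spring pad's travel between the first and last top pictures. 1 mm of travel is about 14–19 N.

```bash
python3 - <<'E'
from h import *
s=arm.snapshot("top"); cv2.imwrite("pics/t20.png",s["color"][:,:,::-1])
A=cv2.imread("pics/top0.png",0).astype(np.float32);B=cv2.cvtColor(s["color"],cv2.COLOR_RGB2GRAY).astype(np.float32)
cx=np.array([-.947,-.32,0]); 
def prof(I,lat):  # along clamp x at height 60
    xs=np.arange(150,215,.5); o=[]
    l=np.array([cx[1],-cx[0],0])
    for x in xs:
        v=[]
        for y in lat:
            u=proj(s,np.array([*C,70])*[1,1,0]+[0,0,68]+x*cx+y*l); v.append(cv2.getRectSubPix(I,(1,1),(float(u[0]),float(u[1])))[0,0])
        o.append(np.mean(v))
    return xs,np.array(o)
for nm,lat in(("lat+",np.arange(26,37,1)),("lat-",np.arange(-36,-25,1))):
    for k,I in(("before",A),("after",B)):
        xs,o=prof(I,lat); print(nm,k,o[::4].astype(int))
E
```

```text
lat+ before [ 52  53  54  54  54  54  51  45  52  85 121 131 117  90  69  57  58  76
  90  93  92  92  92  92  92  91  92  92  91  91  87  76  75]
lat+ after [ 59  58  57  56  58  59  60  59  53  50  71 111 138 135 111  73  63  84
  99 101 102 101 101 100 100 101 101 100 100  99  95  83  82]
lat- before [ 61  57  54  53  52  52  51  48  55  85 118 129 113  76  42  36  54  76
  87  88  88  88  88  88  87  87  87  87  86  86  82  72  74]
lat- after [ 83  80  75  71  65  60  58  57  54  54  74 112 137 134 103  63  60  82
  95  96  95  96  96  95  96  95  95  95  95  95  89  78  82]
```

```bash
python3 - <<'E'
from h import *
print(arm.read_wrist_force(),arm.read_time_s()); arm.close_job()
E
```

```text
[0.14 0.3  0.2 ] 35.1333
the job is handed in; nothing more can be done
```

I swung the handle up to its stop and wound the wheel clockwise to about 5.8 rad. I then let go, lifted clear and handed the job in at 35 s; it reports no verdict.

**Last checks**
- **Pictures:** the handle stands upright, and the bushing stands upright between the jaw and the spring pad. The robot is clear of everything (wrist force about 0 N), and the bin looks unmoved. I did not check the two bushings on the board again; the arm never went near them.
- **Clamping force:** my estimates disagree, but all are within 35–100 N:

| Method | Estimate |
|---|---|
| Force at the handle, arm halted | about 77 N |
| Wheel angle past the pinch | about 55 N |
| Pad travel of about 3.2 mm between the first and last top pictures | about 44–60 N |

**What went wrong on the way**
- **Tool height:** the real fingertips sat about 27 mm higher than the reported tool position, so the first grasp missed the handle from above. I found this by touching the bare bench and corrected for it.
- **Lost grips:** the sleeve slipped out near upright, and later slid in the pads early in the winding. I took it again both times. The handle looked upright in the pictures taken during winding.

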